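# Pack the ultrasound kit into its cantilever case

### The arm

A 6-joint arm with a two-finger parallel gripper is mounted at the origin on the work surface. World frame = base frame: x ahead of the robot, y to its left, z up, the work surface at z = 0. Lengths are in m, angles in rad, forces in N, time in s.
With the tool pointing down it reaches from about 0.35 to 0.85 m from the base axis. Payload 8.1 kg.
Tool frame: the origin (TCP) lies between the finger pads; the fingertips stand 11 mm ahead of it and the grasp point (between the pads) lies 8 mm behind it (robot.tips_ahead is the distance from the TCP to the fingertips, in m); z points along the fingers, y is the line along which they close (so a half turn about z gives the same grasp; the last joint's range is limited). The gripper opens to 93 mm and grips with 3 to 60 N. Pads are 15 mm wide; open, the fingers measure 128 mm over their backs; the gripper's body (75 mm by 188 mm) begins 65 mm behind the grasp point.
Start: joints at [1.055, 0.13, 1.488, -0, 1.523, -0.085], TCP at [0.251, 0.545, 0.196] pointing down, gripper open.
Joint ranges: [-2.96, 2.96], [-0.89, 2.26], [0.02, 2.5], [-1.34, 4.48], [0, 2.73], [-2.66, 2.66]. Speed limits (rad/s): [2.39, 2.39, 2.79, 3.14, 3.14, 3.14].

### API

Orientations are given as a rotation vector (axis times angle).
In Python, from plant import robot gives the robot as it stands. The module is installed in compiled form; this text tells all that it offers.
- The arm moves only by the tool move_arm, never from a script. Its argument "deltas" is one flat list of numbers, 7 for each row, row after row: the shift along the tool's x, y, z in m, then the turn, a rotation vector about the tool's x, y, z in rad, then the opening, from 0 (shut) to 1 (fully open). A call has 1 to 12 rows; each row is the pose to reach, as a shift and turn from the pose commanded when the call began, along the tool's axes at that moment; what a row does not reach only later rows make up. A row lasts 1/8 s, in which the tool goes at most 62.5 mm and 10.7 degrees, less where a joint would pass 70% of its speed; a pose out of reach is approached as far as the arm can. A call with a gripper value outside its range is refused whole. The fingers move at their own pace and stop on an object; "squeeze" is the grip in N (left out, the last holds). Time passes only in rows, so rows that repeat a pose let the fingers close. It gives the time, the measured TCP pose, the force, the opening and the grip force at its end, in the units of the state.
- robot.read_state(): the state, without advancing time (a new reading comes with each control period).
- robot.read_camera(name): name is "scene" or "top" or "wrist"; returns (picture, depth): 400x640x3 uint8, red, green, blue; 400x640 float32, m along the optical axis (not along the pixel's ray), 0 where there is no reading.
- robot.camera_model(name): a dict with "K" (3x3 intrinsics, pixels), "R" (3x3) and "t" (3): a world point X has camera coordinates R X + t; the wrist camera has in their place "tool_from_camera" (4x4, takes a point from camera to tool coordinates, whose origin is the TCP and whose axes are the flange's). Camera axes: x right, y down, z forward; pixel columns grow to the right and rows downward; lengths in m; the calibration is good to about 2 mm. A picture is of the moment at which its call begins: read the wrist's pose just before it. camera_model takes no time and is no camera call.
- robot.close_job(): hands the job in; it is judged then, once.
Trained networks look in the newest picture that a camera, given by its name, has taken for a name from the list of things; names that differ only in an ending like _2 or _b are one class to them, and where a whole thing is asked for, a point or a joint stands for the part that bears it (a point fixed in the world has none). Each returns a list of dicts, best first, with "confidence" (0 to 1); they miss things now and then, are a little off and sometimes report something else, mostly with a low value. They report only what shows in the picture. A call takes as long as a camera call.
- robot.recognise(camera, label): "uv" ([column, row] in pixels, amid what is visible of it).
The state is a dict: "t": time; "q": joint angles; "dq": joint speeds; "joint_torque": joint torques, N m; "tool_pos": TCP position; "orientation": TCP orientation; "force": force on the tool from outside, world axes, zero at the start; "wrist_torque": the same for the moment, N m; "opening": finger opening in m; "gripper_force": force on a finger pad.
Only numpy, scipy, OpenCV 4.12 (cv2) and the standard library are available. Lean on these libraries where they do the work, as an engineer would, in place of code of your own. Each camera call takes 0.05 s, during which the arm holds its last target. There are 200 camera calls.

### The job

Pack away the ultrasound kit: swing the case's top tray fully up and back by its black grip, set the brass cylinder in the round cut-out and the aluminium step block in the rectangular cut-out of the foam underneath, and swing the tray fully down again. Only once it is down, stand the blue probe upright in the blue bin and the yellow probe upright in the yellow bin of the tray, so that the delicate probes never ride on the moving tray. The green probe and the grey plastic cylinder belong to the next bench: leave them where they stand.

Things in the scene. Friction and masses are not known exactly. Their poses are not given: they have to be found in the camera images.
- case: grey open case fixed to the bench, 120 (x) x 250 (y) x 72 mm high; origin: centre of underside, x away from the robot, yaw to 0.25. Walls, floor 4 mm. Inside, under the tray: 8 mm black foam on the floor with two cut-outs down to the floor: round, 53 mm wide, at (0, -55); rectangular, 77 (x) x 47 (y) mm, at (0, 55). Links stand 5 mm proud of both y ends. Bottle, jars: beyond x 0.65
- tray: white top tray 120 x 250, rim 25 mm; origin: centre of underside, axes as the case. Black grip bar along its x at y 0, centre 64 mm up: 104 long, 14 wide, 14 high; pinch across y. Rides level on 105 mm links: origin in case x = 105(cos30-cos f), z = 72+105(sin f-sin30) mm; down f = 30 deg (0, 72), top (91, 124), fully back at stop f = 130 deg (158, 100). Weight keeps it at either end. 0.4 kg
- bin_blue: blue bin, loose in one half of the tray (left or right, centred 61.5 mm from the tray's middle), rides and stays there. 108 (x) x 114 (y) x 20 mm high, walls and floor 2.5 mm; origin: centre of its underside, which lies on the tray's 4 mm floor, 76 mm above the bench when the tray is down. Place of the blue probe
- bin_yellow: yellow bin, like the blue one, in the other half of the tray. Place of the yellow probe
- probe_blue: ultrasound probe standing upright: steel cylinder 30 mm in diameter, 45 mm high, with a blue sleeve and blue top and a brass socket 8 mm wide and 9 mm high in the middle of the top; 90 g. Origin: centre of the underside, z up. Goes into the blue bin
- probe_yellow: the same probe with yellow sleeve and top. Goes into the yellow bin
- probe_green: look-alike: the same probe with green sleeve and top, not part of this kit; must stay where it is
- cyl_brass: solid brass cylinder standing upright, 36 mm in diameter, 45 mm high, 0.3 to 0.46 kg. Origin: centre of the underside, z up. Goes into the round cut-out under the tray, upright
- cyl_grey: look-alike: grey plastic cylinder of the same size; not part of this kit; must stay where it is
- step_block: bare aluminium step block lying on its flat base: 60 mm along its x, 30 mm wide along its y, with three 20 mm steps 24, 32 and 40 mm high (tallest at +x); 0.14 to 0.22 kg. Origin: centre of the underside, z up. Goes into the rectangular cut-out under the tray, flat, its length along the case's x either way round

How it is judged:
By the outcome, as a careful person would: the job done as asked, in the order asked, and still so for the second after the job is handed in, with the robot touching nothing.
It also fails if it takes over 141 s, if anything falls off the work surface, if the arm or the gripper's body presses on something with over 40 N, if the wrist force passes 120 N, or if a joint passes its speed limit or range.

## Working session

There is one attempt and no reset: what is moved stays moved. The work goes in short steps, Python scripts to look and compute and a tool call to move; the robot and the scene stay as the last step left them, time stands still between calls to the robot, and variables do not carry over. Pictures are saved under pics/ and viewed, at most 14 in all, crops included, and the job is handed in when it is done.

Besides the shell and the picture viewer there is one more tool, called after ">>>" as name(argument=value, ...) on one line, values as JSON. move_arm: Moves the arm, as the interface text tells. Its arguments: {"type":"object","properties":{"deltas":{"type":"array","items":{"type":"number"}},"squeeze":{"type":"number"}},"required":["deltas"]}

```bash
mkdir -p pics; cat > h.py <<'E'
import numpy as np, cv2
from scipy.spatial.transform import Rotation as Ro
from plant import robot
def cam(n):
    s=robot.read_state(); im,d=robot.read_camera(n); m=robot.camera_model(n); K=np.array(m["K"])
    if n=="wrist":
        T=np.array(m["tool_from_camera"]); R=Ro.from_rotvec(s["orientation"]).as_matrix()
        A=R@T[:3,:3]; b=R@T[:3,3]+np.array(s["tool_pos"])
    else:
        A=np.array(m["R"]).T; b=-A@np.array(m["t"])
    v,u=np.mgrid[:d.shape[0],:d.shape[1]]
    P=np.stack([(u-K[0,2])/K[0,0]*d,(v-K[1,2])/K[1,1]*d,d],-1)@A.T+b
    P[d==0]=np.nan
    return im,d,P
def save(im,f): cv2.imwrite("pics/"+f,cv2.cvtColor(im,cv2.COLOR_RGB2BGR))
E
python3 - <<'E'
from h import *
s=robot.read_state(); print(s["t"],s["tool_pos"],s["orientation"],s["opening"])
print(np.round(Ro.from_rotvec(s["orientation"]).as_matrix(),3))
for n in["top","scene"]:
    im,d,P=cam(n); save(im,n+"0.png"); np.savez("pics/"+n+"0.npz",im=im,P=P)
    for l in ["case","tray","bin_blue","bin_yellow","probe_blue","probe_yellow","probe_green","cyl_brass","cyl_grey","step_block"]:
        for r in robot.recognise(n,l)[:2]:
            u,v=np.round(r["uv"]).astype(int); print(n,l,u,v,round(r["confidence"],2),np.round(P[v,u],3))
E
```

```text
0.0 [0.25022614 0.54467314 0.19510291] [-6.71369994e-01 -3.06843461e+00  2.66367554e-03] 0.09273375817753794
[[-0.909  0.418 -0.001]
 [ 0.418  0.909 -0.002]
 [ 0.    -0.002 -1.   ]]
top case 328 215 0.88 [ 0.455 -0.016  0.114]
top tray 321 188 0.61 [0.518 0.002 0.144]
top tray 438 186 0.43 [ 0.538 -0.317  0.05 ]
top bin_blue 345 194 0.65 [ 0.513 -0.062  0.079]
top bin_yellow 301 204 0.83 [0.488 0.053 0.08 ]
top probe_blue 212 186 0.63 [0.544 0.294 0.047]
top probe_yellow 436 186 0.68 [ 0.538 -0.312  0.049]
top probe_yellow 327 207 0.39 [ 0.471 -0.012  0.146]
top probe_green 186 230 0.46 [0.426 0.359 0.046]
top cyl_brass 412 228 0.69 [ 0.426 -0.242  0.045]
top cyl_grey 328 207 0.56 [ 0.471 -0.015  0.144]
top cyl_grey 457 235 0.52 [ 0.406 -0.36   0.047]
top step_block 229 235 0.6 [0.413 0.248 0.033]
scene case 320 213 0.68 [0.539 0.027 0.08 ]
scene tray 320 198 0.76 [0.518 0.007 0.098]
scene tray 246 106 0.4 [ 0.424 -0.363  0.047]
scene bin_blue 298 177 0.82 [ 0.503 -0.081  0.077]
scene bin_yellow 343 209 0.72 [0.496 0.058 0.08 ]
scene probe_blue 411 306 0.79 [0.557 0.31  0.047]
scene probe_yellow 225 142 0.72 [ 0.543 -0.31   0.048]
scene probe_green 464 290 0.67 [0.452 0.37  0.049]
scene cyl_brass 274 137 0.51 [ 0.444 -0.231  0.045]
scene cyl_grey 247 107 0.71 [ 0.422 -0.362  0.041]
scene step_block 423 252 0.68 [0.437 0.251 0.04 ]
scene step_block 273 138 0.4 [ 0.446 -0.234  0.039]
```

View pics/top0.png

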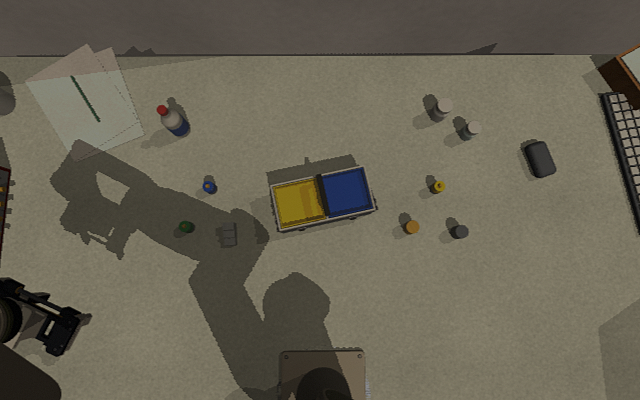

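```bash
python3 - <<'E'
from h import *
Z=[np.load("pics/%s0.npz"%n) for n in("top","scene")]
for z,n in zip(Z,("top","scene")):
    P=z["P"]; x,y,h=P[...,0],P[...,1],P[...,2]
    def fit(nm,m):
        p=P[m][:,:2].astype(np.float32); r=cv2.minAreaRect(p*1000); print(n,nm,len(p),np.round(p.mean(0),4),"h",round(float(np.nanmean(P[m][:,2])),4),np.round(r[0],1),np.round(r[1],1),round(r[2],1))
    box=(np.abs(x-.5)<.12)&(np.abs(y)<.16)
    fit("bar",box&(h>.125)&(h<.155)&(np.hypot(x-.25,y-.545)>.15)); fit("rim",box&(h>.088)&(h<.102))
    for nm,c,lo,hi in [("blue",(.545,.294),.04,.052),("yel",(.538,-.312),.04,.052),("green",(.43,.36),.04,.052),("brass",(.43,-.238),.04,.05),("grey",(.41,-.36),.04,.05),("blk40",(.42,.25),.036,.045),("blkall",(.42,.25),.018,.045)]:
        fit(nm,(np.hypot(x-c[0],y-c[1])<.05)&(h>lo)&(h<hi))
E
```

```text
top bar 245 [ 0.5022 -0.0034] h 0.1435 [503.   -3.3] [103.5  14.2] 11.7
top rim 1042 [ 0.5024 -0.0064] h 0.0963 [503.2  -3.3] [121.4 262.5] 12.0
top blue 96 [0.544  0.3038] h 0.0463 [544.4 304.1] [28.1 27. ] 89.9
top yel 97 [ 0.539  -0.3211] h 0.0463 [ 538.9 -323. ] [27.4 29.9] 0.5
top green 99 [0.4368 0.3619] h 0.0463 [436.5 362.6] [26.9 29.9] 2.0
top brass 135 [ 0.4301 -0.2437] h 0.0458 [ 430.  -243.5] [33.6 34.3] 40.4
top grey 143 [ 0.4165 -0.374 ] h 0.046 [ 416.4 -374.3] [34.2 32.2] 89.3
top blk40 91 [0.4357 0.2479] h 0.0406 [428.  248.4] [38.4 29.4] 2.0
top blkall 272 [0.4182 0.2466] h 0.0327 [417.3 247.4] [60.3 30. ] 3.5
scene bar 306 [5.07e-01 5.00e-04] h 0.1414 [504.2  -1.1] [105.5  14.8] 12.4
scene rim 1606 [0.5057 0.0027] h 0.095 [504.6  -2.2] [122.8 264.1] 12.1
scene blue 156 [0.547  0.3076] h 0.0455 [546.4 307.5] [29.4 28.6] 13.7
scene yel 87 [ 0.5423 -0.3184] h 0.0454 [ 541.9 -320. ] [30.  30.3] 30.3
scene green 146 [0.4398 0.3652] h 0.0456 [438.4 364.6] [29.7 28.6] 50.3
scene brass 128 [ 0.4325 -0.2409] h 0.0449 [ 432.4 -242. ] [36.  33.8] 72.6
scene grey 110 [ 0.4189 -0.3723] h 0.0442 [ 419.  -372.9] [34.9 33.6] 47.6
scene blk40 122 [0.4375 0.2512] h 0.04 [431.3 250.4] [36.5 30.1] 3.1
scene blkall 343 [0.4231 0.2509] h 0.0321 [418.4 249.8] [62.4 30.3] 3.1
```

The top view shows the tray closed at about (322,198), with the yellow bin on the +y half and the blue bin on the -y half, so the case yaw is about +0.21. Blue probe is at (210,187), green (186,227), step block (229,234), yellow probe (438,187), brass (411,227) and grey (459,232).

```bash
cat >> h.py <<'E'
C=np.array([.5035,-.002]); YAW=.209
def cw(x,y):  # case mm -> world xy
    c,s=np.cos(YAW),np.sin(YAW); return C+np.array([c*x-s*y,s*x+c*y])/1000
def plan(w):
    """w: list of (x,y,z_grasp,yaw of tool y,opening,nrows); prints flat deltas, 7 per row"""
    s=robot.read_state(); R0=Ro.from_rotvec(s["orientation"]); p0=np.array(s["tool_pos"]); out=[]
    print("t",round(s["t"],2),"grasp",np.round(p0-[0,0,-.008],4),"op",round(s["opening"],4),"f",np.round(s["force"],1))
    for x,y,z,a,o,n in w:
        yy=np.array([np.cos(a),np.sin(a),0]); zz=np.array([0,0,-1.]); 
        R=Ro.from_matrix(np.stack([np.cross(yy,zz),yy,zz],1))
        dp=R0.inv().apply(np.array([x,y,z-.008])-p0); rv=(R0.inv()*R).as_rotvec()
        r=[round(float(v),3) for v in dp]+[round(float(v),3 if abs(v)<.1 else 2) for v in rv]+[o]
        print(n,"x",r)
E
python3 - <<'E'
from h import *
plan([(*cw(0,0),.24,1.57+YAW,.6,11),(*cw(0,0),.136,1.57+YAW,.6,5)])
E
```

```text
t 1.1 grasp [0.2505 0.5452 0.2042] op 0.093 f [ 1.2 -0.3  0.2]
11 x [-0.458, -0.392, -0.036, 0.0, 0.0, -0.64, 0.6]
5 x [-0.458, -0.392, 0.068, 0.0, 0.0, -0.64, 0.6]
```

>>> move_arm(deltas=[-0.458, -0.392, -0.036, 0, 0, -0.64, 0.6, -0.458, -0.392, -0.036, 0, 0, -0.64, 0.6, -0.458, -0.392, -0.036, 0, 0, -0.64, 0.6, -0.458, -0.392, -0.036, 0, 0, -0.64, 0.6, -0.458, -0.392, -0.036, 0, 0, -0.64, 0.6, -0.458, -0.392, -0.036, 0, 0, -0.64, 0.6, -0.458, -0.392, -0.036, 0, 0, -0.64, 0.6, -0.458, -0.392, -0.036, 0, 0, -0.64, 0.6, -0.458, -0.392, -0.036, 0, 0, -0.64, 0.6, -0.458, -0.392, -0.036, 0, 0, -0.64, 0.6, -0.458, -0.392, -0.036, 0, 0, -0.64, 0.6, -0.458, -0.392, -0.036, 0, 0, -0.64, 0.6])

```text
t: 2.6
tool_pos: [0.5028, -0.002, 0.232]
orientation: [0.327, -3.124, -0.001]
force: [0.0, 0.3, -0.9]
opening: 0.0561
gripper_force: 0.0
```

```bash
python3 - <<'E'
from h import *
im,d,P=cam("wrist"); save(im,"w1.png")
x,y,h=P[...,0],P[...,1],P[...,2]
for nm,m in [("bar",(h>.13)&(h<.15)),("rim",(h>.09)&(h<.102))]:
    m&=np.hypot(x-.5,y)<.2
    p=P[m]; r=cv2.minAreaRect(p[:,:2].astype(np.float32)*1000); print(nm,len(p),p[:,2].mean(),r)
plan([(*cw(0,0),.136,1.57+YAW,.6,5)])
E
```

```text
bar 1736 0.1424543543067978 ((503.2664794921875, -1.3639373779296875), (103.350830078125, 13.832046508789062), 12.255633354187012)
rim 6400 0.0953832803164626 ((503.3853454589844, -1.1527862548828125), (121.95154571533203, 263.30621337890625), 12.043251991271973)
t 2.65 grasp [ 0.5027 -0.0014  0.24  ] op 0.0559 f [-0.1 -0.6  0.9]
5 x [-0.001, -0.001, 0.104, 0.001, -0.0, 0.002, 0.6]
```

View pics/w1.png

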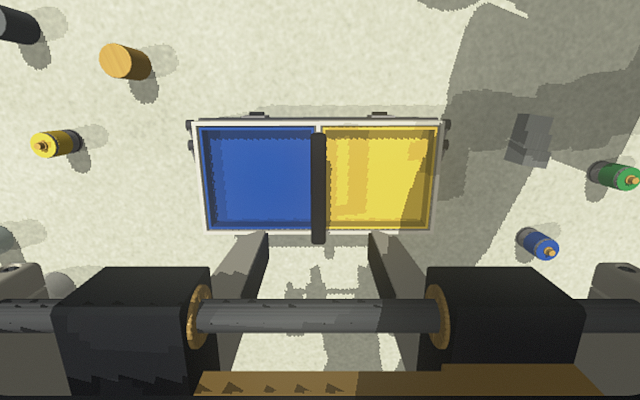

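The wrist view shows the tray with the black bar at (318,188) between the finger outlines. The fit gives the bar at (0.5033, -0.0013), yaw 0.212.

>>> move_arm(deltas=[-0.001, 0, 0.055, 0, 0, 0, 0.6, -0.001, 0, 0.104, 0, 0, 0, 0.6, -0.001, 0, 0.104, 0, 0, 0, 0.6, -0.001, 0, 0.104, 0, 0, 0, 0, -0.001, 0, 0.104, 0, 0, 0, 0, -0.001, 0, 0.104, 0, 0, 0, 0, -0.001, 0, 0.104, 0, 0, 0, 0, -0.001, 0, 0.104, 0, 0, 0, 0, -0.001, 0, 0.104, 0, 0, 0, 0], squeeze=35)

```text
t: 3.78
tool_pos: [0.5039, -0.0021, 0.1281]
orientation: [0.328, -3.124, 0.0]
force: [0.1, -0.2, -0.7]
opening: 0.0018
gripper_force: 0.0
```

```bash
sed -i 's/^C=.*/C=np.array([.5033,-.0013]); YAW=.2115/' h.py; python3 - <<'E'
from h import *
s=robot.read_state(); p=np.array(s["tool_pos"])
def bar(f): f=np.radians(f); return 105*(np.cos(np.radians(30))-np.cos(f)), 105*(np.sin(f)-.5)
w=[]
for f in [36,43,51,59,67,75,83,91,99,107,114,120,125,128,130,131]:
    x,z=bar(f); w.append((*(cw(x,0)-cw(0,0)+p[:2]),p[2]+.008+z/1000,1.5708+YAW,0,1))
plan(w); print(s["gripper_force"],s["tool_pos"])
E
```

```text
t 3.77 grasp [ 0.5039 -0.0021  0.1361] op 0.0018 f [ 0.1 -0.2 -0.7]
1 x [-0.006, 0.0, -0.009, 0.0, -0.0, -0.002, 0]
1 x [-0.014, 0.0, -0.019, 0.0, -0.0, -0.002, 0]
1 x [-0.025, 0.0, -0.029, 0.0, -0.0, -0.002, 0]
1 x [-0.037, 0.0, -0.038, 0.0, -0.0, -0.002, 0]
1 x [-0.05, 0.0, -0.044, 0.0, -0.0, -0.002, 0]
1 x [-0.064, 0.0, -0.049, 0.0, -0.0, -0.002, 0]
1 x [-0.078, 0.0, -0.052, 0.0, -0.0, -0.002, 0]
1 x [-0.093, 0.0, -0.052, 0.0, -0.0, -0.002, 0]
1 x [-0.107, 0.0, -0.051, 0.0, -0.0, -0.002, 0]
1 x [-0.122, 0.0, -0.048, 0.0, -0.0, -0.002, 0]
1 x [-0.134, 0.0, -0.043, 0.0, -0.0, -0.002, 0]
1 x [-0.143, 0.0, -0.038, 0.0, -0.0, -0.002, 0]
1 x [-0.151, 0.0, -0.034, 0.0, -0.0, -0.002, 0]
1 x [-0.156, 0.0, -0.03, 0.0, -0.0, -0.002, 0]
1 x [-0.158, 0.0, -0.028, 0.0, -0.0, -0.002, 0]
1 x [-0.16, 0.0, -0.027, 0.0, -0.0, -0.002, 0]
0.0 [ 0.50393655 -0.00212489  0.12812262]
```

```bash
python3 - <<'E'
from h import *
s=robot.read_state();print(s["opening"],s["gripper_force"])
im,d,P=cam("wrist"); save(im,"w2.png"); im,d,P=cam("scene"); save(cv2.resize(im[90:260,220:460],None,fx=3,fy=3),"s2.png")
E
```

```text
0.0017924250574696977 0.0
```

View pics/w2.png

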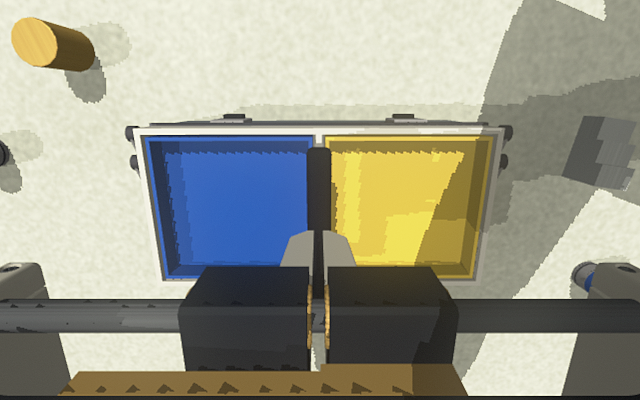

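View pics/s2.png

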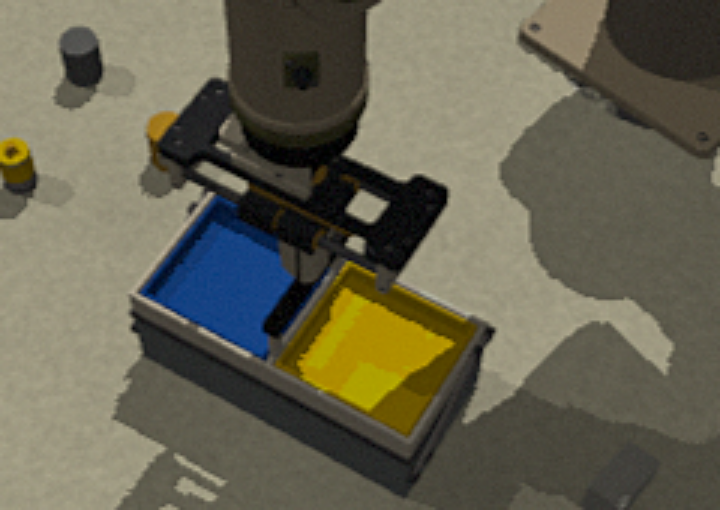

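```bash
python3 - <<'E'
from h import *
im,d,P=cam("wrist")
for v in (200,225,240,250,258):
    print(v,[(u,*np.round((P[v,u]-[*C,0])*1000).tolist()) for u in (295,305,311,316,319,322,327,335,345)])
im,d,P=cam("scene")
x,y,h=P[...,0],P[...,1],P[...,2]
c,s=np.cos(YAW),np.sin(YAW); X=(x-C[0])*c+(y-C[1])*s; Y=-(x-C[0])*s+(y-C[1])*c
for v in range(170,192,3):
    print(v,[(u,*[round(float(q[v,u])*1000) for q in(X,Y,h)]) for u in range(308,332,3)])
s=robot.read_state();print(s["opening"],s["gripper_force"],s["tool_pos"])
E
```

```text
200 [(295, 1.0, -18.0, 77.0), (305, -1.0, -11.0, 78.0), (311, -22.0, -9.0, 143.0), (316, -23.0, -6.0, 143.0), (319, -23.0, -4.0, 142.0), (322, -23.0, -3.0, 143.0), (327, -24.0, 0.0, 142.0), (335, -6.0, 12.0, 79.0), (345, -8.0, 20.0, 78.0)]
225 [(295, 20.0, -14.0, 79.0), (305, 19.0, -7.0, 78.0), (311, -7.0, -6.0, 143.0), (316, -8.0, -3.0, 142.0), (319, -8.0, -1.0, 143.0), (322, -9.0, 0.0, 143.0), (327, -9.0, 3.0, 142.0), (335, 14.0, 17.0, 79.0), (345, 12.0, 25.0, 78.0)]
240 [(295, -6.0, -13.0, 163.0), (305, -7.0, -8.0, 164.0), (311, -7.0, -5.0, 163.0), (316, -6.0, -2.0, 159.0), (319, -6.0, -1.0, 160.0), (322, -8.0, 0.0, 163.0), (327, -9.0, 3.0, 164.0), (335, -10.0, 7.0, 164.0), (345, -10.0, 12.0, 162.0)]
250 [(295, -6.0, -13.0, 175.0), (305, -7.0, -8.0, 176.0), (311, -7.0, -5.0, 175.0), (316, -7.0, -3.0, 173.0), (319, -6.0, -1.0, 172.0), (322, -8.0, 0.0, 175.0), (327, -9.0, 2.0, 175.0), (335, -10.0, 6.0, 175.0), (345, -10.0, 11.0, 174.0)]
258 [(295, -5.0, -12.0, 183.0), (305, -7.0, -8.0, 183.0), (311, -7.0, -5.0, 182.0), (316, -6.0, -2.0, 180.0), (319, -7.0, -1.0, 181.0), (322, -8.0, 
[... 338 characters left out ...]
85), (320, 39, 22, 243), (323, 36, 27, 244), (326, 6, 16, 197), (329, 32, 39, 248)]
176 [(308, -31, -59, 78), (311, -34, -51, 81), (314, 10, -13, 167), (317, 10, -5, 174), (320, 11, 4, 182), (323, 10, 11, 187), (326, 6, 16, 186), (329, -22, 6, 142)]
179 [(308, -24, -54, 79), (311, -28, -48, 78), (314, -29, -40, 82), (317, 9, -5, 161), (320, 11, 4, 170), (323, 11, 11, 177), (326, 2, 13, 165), (329, -39, -4, 98)]
182 [(308, -18, -50, 75), (311, -21, -44, 77), (314, -24, -37, 78), (317, -28, -31, 78), (320, 11, 3, 159), (323, 10, 11, 163), (326, -8, 7, 136), (329, -32, 0, 98)]Traceback (most recent call last):
  File "<stdin>", line 9, in <module>
ValueError: cannot convert float NaN to integer
```

```bash
python3 - <<'E'
from h import *
s=robot.read_state();print(robot.tips_ahead,s["opening"],s["gripper_force"],s["tool_pos"],s["q"])
im,d,P=cam("wrist")
for u in (298,305,312,318,326,340):
    print(u,[(v,*np.round((P[v,u]-[*C,0])*1000).tolist(),im[v,u].tolist()) for v in range(224,242,3)])
print(robot.camera_model("wrist")["tool_from_camera"])
E
```

```text
0.011 -1.5007960284298897e-05 0.0 [ 0.50390852 -0.00205469  0.12805339] [-1.05860668e-01 -8.85127553e-02  1.83568352e+00  3.36733400e-06
  1.39460726e+00 -1.88586018e+00]
298 [(224, 19.0, -12.0, 78.0, [58, 101, 184]), (227, 22.0, -12.0, 78.0, [57, 100, 184]), (230, 24.0, -11.0, 79.0, [56, 99, 184]), (233, 27.0, -11.0, 78.0, [61, 101, 181]), (236, -6.0, -12.0, 159.0, [152, 148, 133]), (239, -6.0, -12.0, 163.0, [149, 146, 133])]
305 [(224, 18.0, -7.0, 78.0, [60, 105, 191]), (227, 20.0, -6.0, 79.0, [62, 105, 191]), (230, 23.0, -6.0, 78.0, [50, 97, 189]), (233, -7.0, -9.0, 155.0, [155, 149, 131]), (236, -7.0, -9.0, 159.0, [150, 146, 133]), (239, -6.0, -8.0, 161.0, [151, 147, 134])]
312 [(224, -8.0, -5.0, 143.0, [50, 52, 53]), (227, -6.0, -5.0, 143.0, [51, 51, 52]), (230, -4.0, -5.0, 143.0, [113, 109, 101]), (233, -8.0, -5.0, 155.0, [152, 147, 132]), (236, -7.0, -5.0, 158.0, [153, 149, 134]), (239, -7.0, -5.0, 162.0, [152, 148, 133])]
318 [(224, -9.0, -2.0, 143.0, [55, 53, 51]), (227, -7.0, -2.0, 144.0, [54, 50, 49]), (230, -5.0, -1.0, 142.0, [54, 51, 51]), (233, -6.0, -1.0, 150.0, [51, 4
[... 164 characters left out ...]
2, 45]), (230, -6.0, 3.0, 143.0, [114, 110, 98]), (233, -9.0, 3.0, 154.0, [153, 148, 131]), (236, -9.0, 2.0, 158.0, [154, 150, 133]), (239, -9.0, 2.0, 163.0, [152, 149, 132])]
340 [(224, 12.0, 20.0, 79.0, [230, 203, 86]), (227, 15.0, 21.0, 79.0, [229, 202, 85]), (230, 17.0, 22.0, 79.0, [230, 202, 85]), (233, 20.0, 22.0, 79.0, [232, 204, 81]), (236, -10.0, 10.0, 158.0, [149, 147, 137]), (239, -11.0, 9.0, 163.0, [155, 150, 131])]
[[-1.52993232e-03 -9.60103822e-01 -2.79639608e-01  7.73105085e-02]
 [ 9.99998058e-01 -1.81629819e-03  7.64932726e-04  6.27832228e-04]
 [-1.24232375e-03 -2.79637894e-01  9.60104736e-01 -1.88364825e-01]
 [ 0.00000000e+00  0.00000000e+00  0.00000000e+00  1.00000000e+00]]
```

```bash
python3 - <<'E'
from h import *
im,d,P=cam("wrist")
for u in (200,250,300,318,340,400,440,20,600):
    print(u,[(v,*np.round((P[v,u]-[*C,0])*1000).tolist()) for v in range(262,400,15) if P[v,u,2]>.1])
im,d,P=cam("scene")
x,y,h=P[...,0],P[...,1],P[...,2]
c,s=np.cos(YAW),np.sin(YAW); X=(x-C[0])*c+(y-C[1])*s; Y=-(x-C[0])*s+(y-C[1])*c
m=(np.abs(X)<.06)&(np.abs(Y)<.11)&(h>.11)
for a in np.arange(.115,.35,.01):
    k=m&(h>a)&(h<=a+.01)
    if k.sum(): print(round(a,3),k.sum(),np.round([X[k].min(),X[k].max(),Y[k].min(),Y[k].max()],3))
E
```

```text
200 [(292, -28.0, -34.0, 251.0), (307, -29.0, -32.0, 257.0), (322, -26.0, -31.0, 258.0), (337, -22.0, -31.0, 258.0), (352, -19.0, -30.0, 259.0), (367, -13.0, -30.0, 257.0), (382, -15.0, -29.0, 263.0), (397, -16.0, -27.0, 267.0)]
250 [(277, -31.0, -24.0, 246.0), (292, -31.0, -23.0, 252.0), (307, -31.0, -22.0, 258.0), (322, -29.0, -21.0, 260.0), (337, -24.0, -20.0, 259.0), (352, -20.0, -20.0, 258.0), (367, -17.0, -19.0, 259.0), (382, -18.0, -18.0, 264.0), (397, -19.0, -18.0, 268.0)]
300 [(262, -6.0, -10.0, 187.0), (277, -33.0, -12.0, 244.0), (292, -33.0, -11.0, 252.0), (307, -33.0, -11.0, 257.0), (322, -30.0, -11.0, 258.0), (337, -27.0, -10.0, 259.0), (352, -22.0, -9.0, 258.0), (367, -19.0, -8.0, 258.0), (382, -19.0, -8.0, 262.0), (397, -22.0, -8.0, 268.0)]
318 [(262, -4.0, -1.0, 179.0), (277, 3.0, 0.0, 181.0), (292, 35.0, 7.0, 144.0), (307, -29.0, -6.0, 251.0), (322, -26.0, -6.0, 252.0), (367, -20.0, -5.0, 259.0), (382, -21.0, -5.0, 264.0), (397, -21.0, -5.0, 268.0)]
340 [(262, -10.0, 8.0, 187.0), (277, -35.0, -2.0, 244.0), (292, -35.0, -3.0, 252.0), (307, -35.0, -3.0, 257.0), (322, -
[... 1253 characters left out ...]
155 26 [-0.006  0.013 -0.013  0.014]
0.165 39 [-0.006  0.013 -0.015  0.014]
0.175 40 [-0.004  0.012 -0.015  0.015]
0.185 29 [ 0.     0.012 -0.017  0.016]
0.195 5 [0.006 0.01  0.013 0.016]
0.225 10 [-0.023  0.021 -0.08   0.084]
0.235 84 [-0.03   0.039 -0.085  0.085]
0.245 322 [-0.026  0.039 -0.085  0.085]
0.255 351 [-0.031  0.039 -0.093  0.092]
0.265 322 [-0.035  0.038 -0.094  0.093]
0.275 1189 [-0.034  0.038 -0.096  0.093]
0.285 80 [ 0.003  0.025 -0.042  0.017]
0.295 12 [ 0.019  0.022 -0.028  0.017]
0.305 8 [ 0.019  0.036 -0.032  0.016]
0.315 104 [ 0.02   0.038 -0.041  0.027]
0.325 204 [-0.009  0.04  -0.041  0.037]
0.335 41 [ 0.01   0.039 -0.013  0.036]
0.345 39 [-0.01   0.045 -0.032  0.042]
```

The fingers closed above the bar. In both cameras the real tips are at z≈0.152, about 35 mm above where the tool frame puts them, so I'll use this measured offset. I'll open, go 35 mm lower and grip again.

>>> move_arm(deltas=[0, 0, 0, 0, 0, 0, 0.5, 0, 0, 0, 0, 0, 0, 0.5, 0, 0, 0, 0, 0, 0, 0.5, 0, 0, 0.015, 0, 0, 0, 0.5, 0, 0, 0.033, 0, 0, 0, 0.5, 0, 0, 0.033, 0, 0, 0, 0, 0, 0, 0.033, 0, 0, 0, 0, 0, 0, 0.033, 0, 0, 0, 0, 0, 0, 0.033, 0, 0, 0, 0, 0, 0, 0.033, 0, 0, 0, 0], squeeze=35)

```text
t: 5.38
tool_pos: [0.5043, -0.0016, 0.0957]
orientation: [-0.328, 3.123, 0.001]
force: [-1.4, 3.7, 3.6]
opening: 0.0137
gripper_force: 35.0
```

```bash
sed -i 's/z-.008\]/z-ZO]/; s/\[0,0,-.008\]/[0,0,-ZO]/; s/^YAW.*//' h.py; echo 'ZO=.0435' >> h.py; python3 - <<'E'
from h import *
s=robot.read_state(); p=np.array(s["tool_pos"]); print(s["gripper_force"],p)
import io
def bar(f): f=np.radians(f); return 105*(np.cos(np.radians(30))-np.cos(f)), 105*(np.sin(f)-.5)
w=[]
for f in [36,43,51,59,67,75,83,91,99,107,114,120,125,128,130,131]:
    x,z=bar(f); w.append((*(cw(x,0)-cw(0,0)+p[:2]),p[2]+ZO+z/1000,1.5708+YAW,0,1))
plan(w[:1]+w[-1:])
E
```

```text
35.000388622283936 [ 0.50434535 -0.00158342  0.09571119]
t 5.38 grasp [ 0.5043 -0.0016  0.1392] op 0.0137 f [-1.4  3.7  3.6]
1 x [-0.006, 0.0, -0.009, 0.0, 0.001, -0.002, 0]
1 x [-0.16, 0.0, -0.027, 0.0, 0.001, -0.002, 0]
```

Gripped at 13.7 mm with 35 N. Next I'll swing the tray along its arc.

>>> move_arm(deltas=[-0.006, 0, -0.009, 0, 0, 0, 0, -0.014, 0, -0.019, 0, 0, 0, 0, -0.025, 0, -0.029, 0, 0, 0, 0, -0.037, 0, -0.038, 0, 0, 0, 0, -0.05, 0, -0.044, 0, 0, 0, 0, -0.064, 0, -0.049, 0, 0, 0, 0, -0.078, 0, -0.052, 0, 0, 0, 0, -0.093, 0, -0.052, 0, 0, 0, 0, -0.093, 0, -0.052, 0, 0, 0, 0])

```text
t: 6.5
tool_pos: [0.5965, 0.0181, 0.1482]
orientation: [-0.329, 3.122, 0.001]
force: [-0.9, 5.1, 1.9]
opening: 0.0137
gripper_force: 35.0
```

>>> move_arm(deltas=[-0.014, 0, 0.001, 0, 0, 0, 0, -0.029, 0, 0.004, 0, 0, 0, 0, -0.041, 0, 0.009, 0, 0, 0, 0, -0.05, 0, 0.014, 0, 0, 0, 0, -0.058, 0, 0.018, 0, 0, 0, 0, -0.063, 0, 0.022, 0, 0, 0, 0, -0.066, 0, 0.024, 0, 0, 0, 0, -0.067, 0, 0.025, 0, 0, 0, 0, -0.067, 0, 0.025, 0, 0, 0, 0])

```text
t: 7.62
tool_pos: [0.6595, 0.0315, 0.1236]
orientation: [0.328, -3.123, -0.001]
force: [-11.0, 3.9, 7.8]
opening: 0.0139
gripper_force: 35.0
```

>>> move_arm(deltas=[0, 0, 0, 0, 0, 0, 0.5, 0, 0, 0, 0, 0, 0, 0.5, 0, 0, 0, 0, 0, 0, 0.5, 0, 0, -0.05, 0, 0, 0, 0.5, 0, 0, -0.1, 0, 0, 0, 0.5, 0.05, 0, -0.12, 0, 0, 0, 0.5, 0.1, 0, -0.12, 0, 0, 0, 0.5, 0.12, 0, -0.12, 0, 0, 0, 0.5, 0.12, 0, -0.12, 0, 0, 0, 0.5])

```text
t: 8.75
tool_pos: [0.5426, 0.0058, 0.2428]
orientation: [-0.327, 3.123, -0.001]
force: [0.1, 0.1, -0.6]
opening: 0.0466
gripper_force: 0.0
```

```bash
python3 - <<'E'
from h import *
im,d,P=cam("wrist"); save(im,"w3.png")
im2,d2,P2=cam("top"); save(cv2.resize(im2[140:260,240:400],None,fx=4,fy=4),"t3.png")
c,s=np.cos(YAW),np.sin(YAW)
def cs(P): x,y=P[...,0]-C[0],P[...,1]-C[1]; return np.stack([x*c+y*s,-x*s+y*c,P[...,2]],-1)*1000
for Q,n in((cs(P),"w"),(cs(P2),"t")):
    for lo,hi in((85,200),):
        for sg in(1,-1):
            m=(Q[...,2]>lo)&(Q[...,2]<hi)&(Q[...,1]*sg>115)&(Q[...,1]*sg<140)&(abs(Q[...,0])<240)
            q=Q[m]; print(n,sg,len(q))
            for a in range(-80,230,20):
                k=(q[:,0]>a)&(q[:,0]<=a+20)
                if k.sum(): print("  x",a,"z",np.round([q[k,2].min(),q[k,2].max()]),"y",np.round([q[k,1].min(),q[k,1].max()]))
    m=(Q[...,2]>135)&(Q[...,2]<180)&(abs(Q[...,1])<20)&(Q[...,0]>80)&(Q[...,0]<230); print("bar",Q[m].mean(0),cv2.minAreaRect(Q[m][:,:2].astype(np.float32)) if m.sum() else 0)
    # cutouts: points at floor height inside
    m=(Q[...,2]<8.5)&(abs(Q[...,0])<50)&(abs(Q[...,1])<112)&(Q[...,2]>-3)
    for sg in(1,-1):
        k=m&(Q[...,1]*sg>20)
        if k.sum()>10: print("cut",sg,k.sum(),Q[k].mean(0),cv2.minAreaRect(Q[k][:,:2].astype(np.float32)))
E
```

```text
w 1 859
  x 60 z [85. 98.] y [126. 130.]
  x 80 z [ 85. 126.] y [115. 131.]
  x 100 z [ 87. 126.] y [115. 132.]
  x 120 z [105. 127.] y [115. 131.]
w -1 869
  x 60 z [ 85. 101.] y [-130. -126.]
  x 80 z [ 85. 126.] y [-132. -115.]
  x 100 z [ 86. 126.] y [-131. -115.]
  x 120 z [105. 126.] y [-132. -115.]
  x 140 z [106. 106.] y [-116. -116.]
bar [ 1.47231098e+02 -1.65977301e-01  1.68766885e+02] ((158.3367919921875, -0.28745222091674805), (13.935402870178223, 104.59820556640625), 89.84102630615234)
cut 1 2193 [ 0.10214386 55.90865284  4.12790994] ((0.9548759460449219, 55.65679168701172), (46.806209564208984, 77.16954040527344), 89.94673919677734)
cut -1 1304 [  0.52966238 -55.48924885   3.90203174] ((0.62469482421875, -55.215023040771484), (52.25958251953125, 51.93021774291992), 10.6069974899292)
t 1 2
  x 200 z [124. 124.] y [122. 122.]
t -1 1
  x 120 z [105. 105.] y [-116. -116.]
bar [nan nan nan] 0
cut 1 446 [ 0.32160801 53.19313951  5.00582614] ((-2.9785537719726562, 61.50993347167969), (64.93120574951172, 85.1686782836914), 87.65033721923828)
cut -1 258 [  0.36648815 -57.66425947   4.7909381 ] ((3.9397830963134766, -50.02385711669922), (68.2340087890625, 49.87196731567383), 66.73137664794922)<stdin>:14: RuntimeWarning: Mean of empty slice.
  ret = um.true_divide(
```

View pics/w3.png

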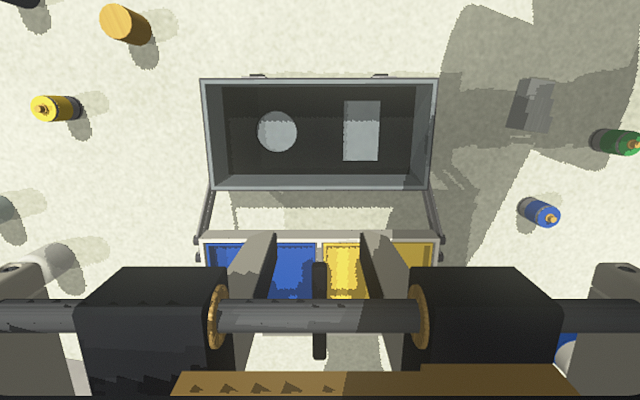

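Wrist view: case open, with the round cut-out at (277,131) on the blue side and the rectangular one at (361,131). The links are clear of x<60, and the tray is fully back. Now I'll refine the loose parts from this view.

```bash
python3 - <<'E'
from h import *
im,d,P=cam("wrist"); x,y,h=P[...,0],P[...,1],P[...,2]
for nm,c,lo,hi in [("blue",(.545,.306),.04,.049),("green",(.438,.363),.04,.049),("yel",(.540,-.321),.04,.049),("brass",(.431,-.243),.042,.049),("blk40",(.418,.249),.037,.045),("blk32",(.418,.249),.029,.0345),("blkall",(.418,.249),.018,.045)]:
    m=(np.hypot(x-c[0],y-c[1])<.045)&(h>lo)&(h<hi); p=P[m]
    if len(p)>5: print(nm,len(p),p[:,2].mean(),np.round(p.mean(0),4),[np.round(v,1) for v in cv2.minAreaRect(p[:,:2].astype(np.float32)*1000)])
b=np.array([.4175,.2485])+.006*np.array([1,.05])
plan([(*b,.11,1.571+.055,.65,8),(*b,.03,1.571+.055,.65,3)])
E
```

```text
blue 432 0.045437201233112505 [0.5446 0.3047 0.0454] [array([545.3, 307.1]), array([29.4, 30.1]), np.float64(2.6)]
green 488 0.04535739096319905 [0.4384 0.3613 0.0454] [array([438.8, 363.4]), array([29.4, 26.8]), np.float64(29.6)]
yel 557 0.04473718423004365 [ 0.5395 -0.3175  0.0447] [array([ 540.2, -320. ]), array([30.5, 29.1]), np.float64(71.7)]
brass 960 0.04447055693574829 [ 0.4304 -0.2409  0.0445] [array([ 430.6, -241.4]), array([35.3, 35. ]), np.float64(56.9)]
blk40 463 0.04010920081063189 [0.4375 0.2507 0.0401] [array([437.5, 251.5]), array([20. , 30.7]), np.float64(3.4)]
blk32 495 0.03209933915750028 [0.4192 0.2485 0.0321] [array([427.4, 251. ]), array([40.2, 31.5]), np.float64(2.5)]
blkall 1642 0.031107634290652646 [0.4195 0.2473 0.0311] [array([417.6, 250.6]), array([60. , 32.6]), np.float64(3.5)]
t 8.9 grasp [0.5438 0.0063 0.2857] op 0.0461 f [-0.9 -0.8 -0.3]
8 x [0.067, 0.262, 0.176, -0.0, 0.0, 0.15, 0.65]
3 x [0.067, 0.262, 0.256, -0.0, 0.0, 0.15, 0.65]
```

>>> move_arm(deltas=[0.067, 0.262, 0.1, 0, 0, 0.15, 0.65, 0.067, 0.262, 0.1, 0, 0, 0.15, 0.65, 0.067, 0.262, 0.1, 0, 0, 0.15, 0.65, 0.067, 0.262, 0.1, 0, 0, 0.15, 0.65, 0.067, 0.262, 0.1, 0, 0, 0.15, 0.65, 0.067, 0.262, 0.176, 0, 0, 0.15, 0.65, 0.067, 0.262, 0.176, 0, 0, 0.15, 0.65, 0.067, 0.262, 0.176, 0, 0, 0.15, 0.65])

```text
t: 9.9
tool_pos: [0.4228, 0.2482, 0.0656]
orientation: [0.092, -3.138, 0.002]
force: [0.1, -0.4, 0.1]
opening: 0.0603
gripper_force: 0.0
```

```bash
python3 - <<'E'
from h import *
im,d,P=cam("wrist"); x,y,h=P[...,0],P[...,1],P[...,2]
for nm,lo,hi in [("blk40",.037,.045),("blk32",.029,.0345),("blkall",.018,.045)]:
    m=(np.hypot(x-.418,y-.249)<.045)&(h>lo)&(h<hi); p=P[m]
    if len(p)>5: print(nm,len(p),np.round(p.mean(0),4),[np.round(v,1) for v in cv2.minAreaRect(p[:,:2].astype(np.float32)*1000)])
b=np.array([.4235,.2502])
plan([(*b,.03,1.571+.055,.65,3)])
E
```

```text
blk40 1107 [0.4359 0.2514 0.0398] [array([436.4, 251.3]), array([20.2, 30.1]), np.float64(3.0)]
blk32 1166 [0.4168 0.2502 0.0319] [array([416.8, 250.1]), array([20.9, 29.4]), np.float64(3.8)]
blkall 3532 [0.4161 0.2502 0.0317] [array([416.6, 250.1]), array([59.9, 30. ]), np.float64(3.6)]
t 9.95 grasp [0.4241 0.2486 0.1108] op 0.0605 f [ 0.4 -0.9  0.7]
3 x [0.001, 0.002, 0.081, 0.0, 0.0, 0.003, 0.65]
```

>>> move_arm(deltas=[0.001, 0.002, 0.06, 0, 0, 0, 0.65, 0.001, 0.002, 0.081, 0, 0, 0, 0.65, 0.001, 0.002, 0.081, 0, 0, 0, 0.65, 0.001, 0.002, 0.081, 0, 0, 0, 0, 0.001, 0.002, 0.081, 0, 0, 0, 0, 0.001, 0.002, 0.081, 0, 0, 0, 0, 0.001, 0.002, 0.081, 0, 0, 0, 0, 0.001, 0.002, 0.081, 0, 0, 0, 0], squeeze=30)

```text
t: 10.95
tool_pos: [0.4227, 0.2508, -0.014]
orientation: [-0.093, 3.139, 0.0]
force: [-0.4, -0.8, 6.7]
opening: 0.0299
gripper_force: 30.0
```

```bash
python3 - <<'E'
from h import *
s=robot.read_state(); print(s["gripper_force"])
g=cw(1+5.5,55.5)
plan([(.423,.25,.15,1.571+.055,0,4),(*g,.15,1.571+YAW,0,5),(*g,.0355,1.571+YAW,0,5)])
E
```

```text
29.998864084482193
t 10.95 grasp [0.4227 0.2508 0.0295] op 0.0299 f [-0.4 -0.8  6.7]
4 x [-0.0, -0.001, -0.12, 0.0, 0.001, 0.004, 0]
5 x [-0.064, -0.201, -0.12, 0.0, 0.001, -0.15, 0]
5 x [-0.064, -0.201, -0.006, 0.0, 0.001, -0.15, 0]
```

>>> move_arm(deltas=[0, 0, -0.05, 0, 0, 0, 0, 0, 0, -0.1, 0, 0, 0, 0, -0.01, -0.03, -0.12, 0, 0, -0.03, 0, -0.03, -0.09, -0.12, 0, 0, -0.08, 0, -0.05, -0.15, -0.12, 0, 0, -0.12, 0, -0.064, -0.201, -0.12, 0, 0, -0.15, 0, -0.064, -0.201, -0.12, 0, 0, -0.15, 0, -0.064, -0.201, -0.12, 0, 0, -0.15, 0, -0.064, -0.201, -0.08, 0, 0, -0.15, 0, -0.064, -0.201, -0.04, 0, 0, -0.15, 0, -0.064, -0.201, -0.04, 0, 0, -0.15, 0])

```text
t: 12.32
tool_pos: [0.4937, 0.0553, 0.0217]
orientation: [0.33, -3.116, -0.002]
force: [-1.6, -0.4, -2.2]
opening: 0.0295
gripper_force: 30.0
```

```bash
python3 - <<'E'
from h import *
im,d,P=cam("wrist"); c,s=np.cos(YAW),np.sin(YAW)
x,y=P[...,0]-C[0],P[...,1]-C[1]; Q=np.stack([x*c+y*s,-x*s+y*c,P[...,2]],-1)*1000
g=robot.read_state()["tool_pos"]; save(im,"w4.png"); print(g)
gx=cw(6.5,55.5); plan([(*gx,.0345,1.571+YAW,0,1)])
for lo,hi in((30,115),):
    m=(abs(Q[...,0])<50)&(abs(Q[...,1]-55)<16)&(Q[...,2]>14)
    for a in range(15,120,8):
        k=m&(Q[...,2]>a)&(Q[...,2]<=a+8)
        if k.sum()>20: print(a,k.sum(),np.round([Q[k][:,0].min(),Q[k][:,0].max(),Q[k][:,1].min(),Q[k][:,1].max()],1))
E
```

```text
[0.4958464  0.05506357 0.02412051]
t 12.38 grasp [0.4958 0.0551 0.0676] op 0.0297 f [-0.4 -0.1 -1.6]
1 x [-0.002, -0.001, 0.033, 0.001, -0.004, -0.001, 0]
31 92 [-33.6 -32.9  43.2  70.8]
39 188 [-33.9  -5.6  39.3  70.8]
47 239 [-33.6  -5.4  39.   70.8]
55 2520 [-33.7  -3.8  39.   71. ]
63 2645 [-13.9   7.8  39.1  71. ]
71 1439 [-6.3 17.  39.  71. ]
79 156 [-6.3 11.2 39.  43. ]
87 148 [-6.4  7.2 39.  43. ]
95 146 [-6.6  2.8 39.1 42.9]
103 98 [-6.3 13.  39.  42.9]
111 80 [ 1.6 13.  41.  41.5]
119 160 [-4.8 13.1 40.9 41.5]
```

View pics/w4.png

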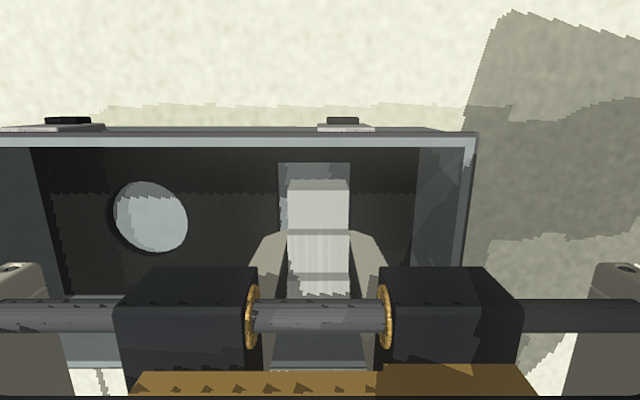

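The block is lined up over the rectangular cut-out at (315,235), with its y matching. A shift of 4 mm in +x is needed, then I'll lower and release.

>>> move_arm(deltas=[-0.004, 0, 0.015, 0, 0, 0, 0, -0.004, 0, 0.026, 0, 0, 0, 0, -0.004, 0, 0.03, 0, 0, 0, 0, -0.004, 0, 0.032, 0, 0, 0, 0, -0.004, 0, 0.034, 0, 0, 0, 0, -0.004, 0, 0.034, 0, 0, 0, 0])

```text
t: 13.12
tool_pos: [0.5018, 0.0545, -0.0087]
orientation: [-0.328, 3.124, -0.0]
force: [-0.4, -0.7, -1.5]
opening: 0.0298
gripper_force: 30.0
```

```bash
python3 - <<'E'
from h import *
plan([]); s=robot.read_state(); print(s["opening"],s["gripper_force"])
E
```

```text
t 13.12 grasp [0.5018 0.0545 0.0348] op 0.0298 f [-0.4 -0.7 -1.5]
0.029825355167445 29.998669177293777
```

>>> move_arm(deltas=[0, 0, 0.0015, 0, 0, 0, 0, 0, 0, 0.0015, 0, 0, 0, 0, 0, 0, 0.0015, 0, 0, 0, 0.45, 0, 0, 0.0015, 0, 0, 0, 0.45, 0, 0, 0.0015, 0, 0, 0, 0.45, 0, 0, -0.04, 0, 0, 0, 0.45, 0, 0, -0.09, 0, 0, 0, 0.45, 0, 0, -0.14, 0, 0, 0, 0.6, 0, 0, -0.15, 0, 0, 0, 0.6])

```text
t: 14.25
tool_pos: [0.5044, 0.0546, 0.1456]
orientation: [-0.327, 3.117, -0.001]
force: [0.7, -0.4, -0.5]
opening: 0.0545
gripper_force: 0.0
```

```bash
python3 - <<'E'
from h import *
im,d,P=cam("wrist"); c,s=np.cos(YAW),np.sin(YAW)
x,y=P[...,0]-C[0],P[...,1]-C[1]; Q=np.stack([x*c+y*s,-x*s+y*c,P[...,2]],-1)*1000
m=(abs(Q[...,0])<45)&(abs(Q[...,1]-55)<40)&(Q[...,2]>20)&(Q[...,2]<60); q=Q[m]
print(len(q),np.percentile(q[:,2],[5,50,95]),cv2.minAreaRect(q[:,:2].astype(np.float32)))
b=np.array([.4306,-.2425])
plan([(*cw(0,0),.2,1.571+.1,.65,4),(*b,.11,1.571,.65,8),(*b,.032,1.571,.65,3)])
E
```

```text
2070 [27.00945498 35.88903846 44.64038472] ((4.851457595825195, 55.52397155761719), (60.563602447509766, 29.42052459716797), 0.14079296588897705)
t 14.3 grasp [0.5038 0.0546 0.1883] op 0.055 f [1.2 0.8 0.5]
4 x [0.012, -0.055, -0.012, -0.001, 0.006, 0.11, 0.65]
8 x [0.134, -0.275, 0.078, -0.0, 0.006, 0.21, 0.65]
3 x [0.134, -0.275, 0.156, -0.0, 0.006, 0.21, 0.65]
```

Block flat in its cut-out: centre (4.9, 55.5), top at 44.6 mm. Next is the brass cylinder.

```bash
python3 - <<'E'
from h import *
b=np.array([.4308,-.242])
plan([(*b,.11,1.571+YAW,.65,8),(*b,.032,1.571+YAW,.65,3)])
E
```

```text
t 14.3 grasp [0.5038 0.0546 0.1883] op 0.055 f [1.2 0.8 0.5]
8 x [0.133, -0.275, 0.078, -0.001, 0.006, -0.002, 0.65]
3 x [0.134, -0.275, 0.156, -0.001, 0.006, -0.002, 0.65]
```

>>> move_arm(deltas=[0.133, -0.275, 0, 0, 0.006, 0, 0.65, 0.133, -0.275, 0, 0, 0.006, 0, 0.65, 0.133, -0.275, 0, 0, 0.006, 0, 0.65, 0.133, -0.275, 0, 0, 0.006, 0, 0.65, 0.133, -0.275, 0, 0, 0.006, 0, 0.65, 0.133, -0.275, 0.06, 0, 0.006, 0, 0.65, 0.133, -0.275, 0.078, 0, 0.006, 0, 0.65, 0.133, -0.275, 0.078, 0, 0.006, 0, 0.65, 0.133, -0.275, 0.078, 0, 0.006, 0, 0.65])

```text
t: 15.42
tool_pos: [0.4299, -0.242, 0.0646]
orientation: [0.33, -3.12, 0.003]
force: [-0.4, -1.1, 1.3]
opening: 0.0605
gripper_force: 0.0
```

```bash
python3 - <<'E'
from h import *
im,d,P=cam("wrist"); x,y,h=P[...,0],P[...,1],P[...,2]
m=(np.hypot(x-.431,y+.242)<.03)&(h>.041)&(h<.049); p=P[m]
r=cv2.minAreaRect(p[:,:2].astype(np.float32)*1000); print(len(p),r, cv2.minEnclosingCircle(p[:,:2].astype(np.float32)*1000))
plan([(.4308,-.242,.032,1.571+YAW,.65,3)])
E
```

```text
1960 ((430.1675720214844, -242.39208984375), (35.16642761230469, 34.61223220825195), 81.84613800048828) ((430.4142761230469, -242.2572784423828), 17.938867568969727)
t 15.47 grasp [ 0.4302 -0.2423  0.1086] op 0.0602 f [0.6 0.4 1.3]
3 x [-0.001, 0.0, 0.077, -0.002, -0.004, -0.001, 0.65]
```

>>> move_arm(deltas=[0, 0, 0.05, 0, 0, 0, 0.65, 0, 0, 0.077, 0, 0, 0, 0.65, 0, 0, 0.077, 0, 0, 0, 0.65, 0, 0, 0.077, 0, 0, 0, 0, 0, 0, 0.077, 0, 0, 0, 0, 0, 0, 0.077, 0, 0, 0, 0, 0, 0, 0.077, 0, 0, 0, 0], squeeze=40)

```text
t: 16.35
tool_pos: [0.4294, -0.2429, -0.0124]
orientation: [0.328, -3.12, 0.004]
force: [-0.3, 1.2, 7.3]
opening: 0.0349
gripper_force: 40.0
```

```bash
python3 - <<'E'
from h import *
s=robot.read_state(); print(s["opening"],s["gripper_force"])
g=cw(0.5,-55.3)
plan([(*g,.15,1.571+YAW,0,5),(*g,.07,1.571+YAW,0,5),(*g,.036,1.571+YAW,0,5)])
E
```

```text
0.03487397369599457 40.002835392951965
t 16.35 grasp [ 0.4294 -0.2429  0.0311] op 0.0349 f [-0.3  1.2  7.3]
5 x [-0.123, 0.165, -0.12, -0.002, -0.004, -0.002, 0]
5 x [-0.123, 0.166, -0.04, -0.002, -0.004, -0.002, 0]
5 x [-0.123, 0.166, -0.006, -0.002, -0.004, -0.002, 0]
```

>>> move_arm(deltas=[0, 0, -0.05, 0, 0, 0, 0, 0, 0, -0.1, 0, 0, 0, 0, -0.02, 0.03, -0.12, 0, 0, 0, 0, -0.05, 0.07, -0.12, 0, 0, 0, 0, -0.09, 0.12, -0.12, 0, 0, 0, 0, -0.123, 0.166, -0.12, 0, 0, 0, 0, -0.123, 0.166, -0.12, 0, 0, 0, 0, -0.123, 0.166, -0.12, 0, 0, 0, 0, -0.123, 0.166, -0.07, 0, 0, 0, 0, -0.123, 0.166, -0.025, 0, 0, 0, 0, -0.123, 0.166, -0.025, 0, 0, 0, 0, -0.123, 0.166, -0.025, 0, 0, 0, 0])

```text
t: 17.85
tool_pos: [0.515, -0.0553, 0.012]
orientation: [0.325, -3.12, 0.002]
force: [1.1, 0.7, -2.5]
opening: 0.0357
gripper_force: 40.0
```

```bash
python3 - <<'E'
from h import *
im,d,P=cam("wrist"); save(im,"w5.png"); c,s=np.cos(YAW),np.sin(YAW)
x,y=P[...,0]-C[0],P[...,1]-C[1]; Q=np.stack([x*c+y*s,-x*s+y*c,P[...,2]],-1)*1000
m=(abs(Q[...,0])<40)&(abs(Q[...,1]+55)<18)&(Q[...,2]>14)&(Q[...,2]<75)
for a in range(15,75,6):
    k=m&(Q[...,2]>a)&(Q[...,2]<=a+6)
    if k.sum()>20: print(a,k.sum(),np.round([Q[k][:,0].min(),Q[k][:,0].max(),Q[k][:,1].min(),Q[k][:,1].max()],1))
g=cw(0.5,-55.3); st=robot.read_state(); print(st["gripper_force"],st["opening"]); plan([(*g,.035,1.571+YAW,0,5)])
E
```

```text
21 42 [-16.6  -5.7 -70.8 -38.7]
27 186 [-16.7  -2.  -71.  -37.1]
33 221 [-16.7  -2.1 -73.  -37. ]
39 259 [-16.7  -0.6 -73.  -37. ]
45 284 [-16.7  -0.4 -72.9 -37. ]
51 322 [-16.8  -0.6 -72.9 -37. ]
57 346 [-17.2  -0.  -73.  -37. ]
63 1681 [-16.9  12.1 -72.9 -37. ]
69 2355 [-16.6  11.5 -72.9 -37. ]
39.998093247413635 0.03569910754109233
t 17.9 grasp [ 0.516  -0.0553  0.0563] op 0.0357 f [ 0.6 -0.1 -3.8]
5 x [0.001, 0.0, 0.021, -0.001, -0.003, -0.004, 0]
```

View pics/w5.png

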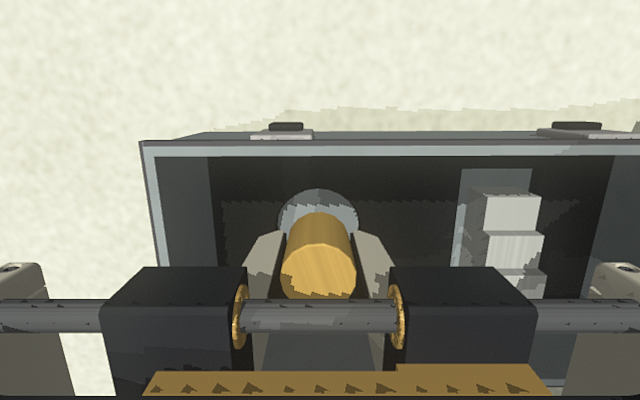

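The cylinder is upright in the grip, centred over the round cut-out at (318,235), with axis at (1, -55). I'll lower it and release.

>>> move_arm(deltas=[0, 0, 0.01, 0, 0, 0, 0, 0, 0, 0.016, 0, 0, 0, 0, 0, 0, 0.02, 0, 0, 0, 0, 0, 0, 0.022, 0, 0, 0, 0, 0, 0, 0.022, 0, 0, 0, 0, 0, 0, 0.022, 0, 0, 0, 0])

```text
t: 18.65
tool_pos: [0.5143, -0.0541, -0.0086]
orientation: [0.328, -3.118, 0.001]
force: [-17.1, 3.0, 31.1]
opening: 0.0355
gripper_force: 40.0
```

```bash
python3 - <<'E'
from h import *
plan([])
E
```

```text
t 18.65 grasp [ 0.5143 -0.0541  0.0349] op 0.0355 f [-17.1   3.   31.1]
```

>>> move_arm(deltas=[0, 0, -0.001, 0, 0, 0, 0, 0, 0, -0.001, 0, 0, 0, 0.5, 0, 0, -0.001, 0, 0, 0, 0.5, 0, 0, -0.001, 0, 0, 0, 0.5, 0, 0, -0.001, 0, 0, 0, 0.5, 0, 0, -0.04, 0, 0, 0, 0.5, 0, 0, -0.09, 0, 0, 0, 0.5, 0, 0, -0.14, 0, 0, 0, 0.5, 0, 0, -0.16, 0, 0, 0, 0.5, 0, 0, -0.16, 0, 0, 0, 0.5])

```text
t: 19.9
tool_pos: [0.5163, -0.0542, 0.1501]
orientation: [0.328, -3.122, 0.002]
force: [-0.4, -0.3, -0.3]
opening: 0.0462
gripper_force: 0.0
```

```bash
python3 - <<'E'
from h import *
im,d,P=cam("wrist"); c,s=np.cos(YAW),np.sin(YAW)
x,y=P[...,0]-C[0],P[...,1]-C[1]; Q=np.stack([x*c+y*s,-x*s+y*c,P[...,2]],-1)*1000
for Y in(55,-55):
    m=(abs(Q[...,0])<45)&(abs(Q[...,1]-Y)<38)&(Q[...,2]>20)&(Q[...,2]<65); q=Q[m]
    print(Y,len(q),np.percentile(q[:,2],[5,50,95]),cv2.minAreaRect(q[:,:2].astype(np.float32)))
m=(abs(Q[...,0])<45)&(abs(Q[...,1]+55)<38)&(Q[...,2]>46)&(Q[...,2]<65); print(cv2.minAreaRect(Q[m][:,:2].astype(np.float32)),np.percentile(Q[m][:,2],[2,50,98]))
m=(Q[...,2]>160)&(Q[...,2]<175)&(abs(Q[...,1])<12)&(Q[...,0]>90)&(Q[...,0]<220); q=Q[m];print("bar",len(q),q.mean(0),q[:,0].min(),q[:,0].max())
g=cw(158.5,0); plan([(*g,.24,1.571+YAW,.5,6),(*g,.167,1.571+YAW,.5,3)])
E
```

```text
55 2274 [25.05460626 35.76091202 44.80114078] ((4.827312469482422, 55.107093811035156), (30.715030670166016, 60.03638458251953), 89.6788558959961)
-55 1252 [30.78857521 48.83067616 50.01662643] ((0.42864036560058594, -53.51450729370117), (35.13321304321289, 34.89414978027344), 68.33792114257812)
((0.45641422271728516, -53.444580078125), (34.982730865478516, 34.89414978027344), 68.33792114257812) [47.32927563 48.97029662 50.34549563]<stdin>:8: RuntimeWarning: Mean of empty slice.
  ret = um.true_divide(
Traceback (most recent call last):
ValueError: zero-size array to reduction operation minimum which has no identity
```

```bash
python3 - <<'E'
from h import *
plan([(.6585,.0315,.25,1.571+YAW,.5,6),(.6585,.0315,.167,1.571+YAW,.5,3)])
E
```

```text
t 19.95 grasp [ 0.5152 -0.054   0.1917] op 0.0465 f [-0.3  0.7 -1. ]
6 x [-0.158, 0.054, -0.059, 0.0, -0.006, -0.002, 0.5]
3 x [-0.158, 0.054, 0.024, 0.0, -0.006, -0.002, 0.5]
```

>>> move_arm(deltas=[0, 0, -0.059, 0, -0.003, 0, 0.5, -0.05, 0.02, -0.059, 0, -0.006, 0, 0.5, -0.1, 0.035, -0.059, 0, -0.006, 0, 0.5, -0.158, 0.054, -0.059, 0, -0.006, 0, 0.5, -0.158, 0.054, -0.059, 0, -0.006, 0, 0.5, -0.158, 0.054, -0.03, 0, -0.006, 0, 0.5, -0.158, 0.054, 0.024, 0, -0.006, 0, 0.5, -0.158, 0.054, 0.024, 0, -0.006, 0, 0.5])

```text
t: 20.95
tool_pos: [0.6527, 0.0312, 0.1163]
orientation: [0.326, -3.112, -0.002]
force: [-0.9, -0.1, -0.2]
opening: 0.0467
gripper_force: 0.0
```

>>> move_arm(deltas=[0, 0, 0, 0, 0, 0, 0, 0, 0, 0, 0, 0, 0, 0, 0, 0, 0, 0, 0, 0, 0, 0, 0, 0, 0, 0, 0, 0, 0, 0, 0, 0, 0, 0, 0], squeeze=35)

```text
t: 21.58
tool_pos: [0.6591, 0.0316, 0.1249]
orientation: [-0.328, 3.122, -0.0]
force: [0.1, 0.4, 6.6]
opening: 0.0135
gripper_force: 35.0
```

```bash
python3 - <<'E'
from h import *
s=robot.read_state(); p=np.array(s["tool_pos"]); print(s["opening"],s["gripper_force"],p)
a=np.radians; w=[]
for f in [124,117,109,101,93,85,77,69,61,53,46,40,35,32,30,29.5]:
    f=a(f); x=105*(np.cos(a(130))-np.cos(f)); z=105*(np.sin(f)-np.sin(a(130)))
    w.append((*(cw(x,0)-cw(0,0)+p[:2]),p[2]+ZO+z/1000,1.5708+YAW,0,1))
plan(w)
E
```

```text
0.013450946077094798 35.00086963176727 [0.65911123 0.03158863 0.12490743]
t 21.57 grasp [0.6591 0.0316 0.1684] op 0.0135 f [0.1 0.4 6.6]
1 x [0.009, -0.0, -0.007, -0.001, 0.002, -0.002, 0]
1 x [0.02, -0.0, -0.013, -0.001, 0.002, -0.002, 0]
1 x [0.033, -0.0, -0.019, -0.001, 0.002, -0.002, 0]
1 x [0.047, -0.0, -0.023, -0.001, 0.002, -0.002, 0]
1 x [0.062, -0.0, -0.025, -0.001, 0.002, -0.002, 0]
1 x [0.077, -0.0, -0.024, -0.001, 0.002, -0.002, 0]
1 x [0.091, -0.0, -0.022, -0.001, 0.002, -0.002, 0]
1 x [0.105, -0.0, -0.018, -0.001, 0.002, -0.002, 0]
1 x [0.118, -0.0, -0.012, -0.001, 0.002, -0.002, 0]
1 x [0.131, -0.0, -0.004, -0.001, 0.002, -0.002, 0]
1 x [0.14, -0.0, 0.005, -0.001, 0.002, -0.002, 0]
1 x [0.148, -0.0, 0.013, -0.001, 0.002, -0.002, 0]
1 x [0.154, -0.0, 0.02, -0.001, 0.002, -0.002, 0]
1 x [0.157, -0.0, 0.024, -0.001, 0.002, -0.002, 0]
1 x [0.158, -0.0, 0.028, -0.001, 0.002, -0.002, 0]
1 x [0.159, -0.0, 0.028, -0.001, 0.002, -0.002, 0]
```

>>> move_arm(deltas=[0.009, 0, -0.007, 0, 0, 0, 0, 0.02, 0, -0.013, 0, 0, 0, 0, 0.033, 0, -0.019, 0, 0, 0, 0, 0.047, 0, -0.023, 0, 0, 0, 0, 0.062, 0, -0.025, 0, 0, 0, 0, 0.077, 0, -0.024, 0, 0, 0, 0, 0.091, 0, -0.022, 0, 0, 0, 0, 0.105, 0, -0.018, 0, 0, 0, 0, 0.105, 0, -0.018, 0, 0, 0, 0])

```text
t: 22.7
tool_pos: [0.5545, 0.0092, 0.1418]
orientation: [0.327, -3.123, 0.001]
force: [-3.1, -1.7, 5.0]
opening: 0.0137
gripper_force: 35.0
```

>>> move_arm(deltas=[0.013, 0, 0.006, 0, 0, 0, 0, 0.026, 0, 0.014, 0, 0, 0, 0, 0.035, 0, 0.023, 0, 0, 0, 0, 0.043, 0, 0.031, 0, 0, 0, 0, 0.049, 0, 0.038, 0, 0, 0, 0, 0.052, 0, 0.042, 0, 0, 0, 0, 0.054, 0, 0.046, 0, 0, 0, 0, 0.054, 0, 0.047, 0, 0, 0, 0, 0.054, 0, 0.047, 0, 0, 0, 0])

```text
t: 23.82
tool_pos: [0.5042, -0.0015, 0.0968]
orientation: [-0.328, 3.121, -0.001]
force: [-3.1, -2.1, 11.7]
opening: 0.0135
gripper_force: 35.0
```

```bash
python3 - <<'E'
from h import *
plan([])
E
```

```text
t 23.82 grasp [ 0.5042 -0.0015  0.1403] op 0.0135 f [-3.1 -2.1 11.7]
```

>>> move_arm(deltas=[0, 0, 0, 0, 0, 0, 0.5, 0, 0, 0, 0, 0, 0, 0.5, 0, 0, 0, 0, 0, 0, 0.5, 0, 0, -0.04, 0, 0, 0, 0.5, 0, 0, -0.09, 0, 0, 0, 0.5, 0, 0, -0.13, 0, 0, 0, 0.5, 0, 0, -0.13, 0, 0, 0, 0.5])

```text
t: 24.7
tool_pos: [0.505, -0.0016, 0.2286]
orientation: [-0.327, 3.118, -0.002]
force: [-1.2, 0.2, -0.5]
opening: 0.0462
gripper_force: 0.0
```

```bash
python3 - <<'E'
from h import *
im,d,P=cam("wrist"); c,s=np.cos(YAW),np.sin(YAW)
x,y=P[...,0]-C[0],P[...,1]-C[1]; Q=np.stack([x*c+y*s,-x*s+y*c,P[...,2]],-1)*1000
m=(abs(Q[...,0])<70)&(abs(Q[...,1])<15)&(Q[...,2]>130)&(Q[...,2]<150); print("bar",Q[m].mean(0),cv2.minAreaRect(Q[m][:,:2].astype(np.float32)))
m=(abs(Q[...,0])<80)&(abs(Q[...,1])<140)&(Q[...,2]>92)&(Q[...,2]<105); print("rim",Q[m].mean(0),cv2.minAreaRect(Q[m][:,:2].astype(np.float32)))
for l,o in(("bin_blue",0),("bin_yellow",0)):
    for r in robot.recognise("wrist",l)[:1]: u,v=np.round(r["uv"]).astype(int); print(l,r["confidence"],Q[v,u])
for nm,cc in(("yel",(.540,-.320)),("blue",(.545,.3065))):
    x,y,h=P[...,0],P[...,1],P[...,2]; m=(np.hypot(x-cc[0],y-cc[1])<.03)&(h>.04)&(h<.0475)
    if m.sum(): print(nm,m.sum(),cv2.minEnclosingCircle(P[m][:,:2].astype(np.float32)*1000))
plan([(.5403,-.320,.24,1.571+YAW,.65,8),(.5403,-.320,.12,1.571+YAW,.65,8)])
E
```

```text
bar [-3.79374881e+00  6.71662728e-02  1.42466497e+02] ((-0.5168342590332031, -0.0016956329345703125), (13.889572143554688, 102.5135269165039), 89.55489349365234)
rim [-5.31606202  0.35586198 95.9151725 ] ((0.1318817138671875, -0.0416107177734375), (263.2298583984375, 120.98530578613281), 89.79293823242188)
bin_blue 0.96 [ -0.14495281 -67.63734941  78.68048655]
bin_yellow 0.76 [ 0.55707785 69.20278035 77.74120319]
yel 528 ((540.5278930664062, -320.0335998535156), 16.039148330688477)
blue 405 ((545.218994140625, 307.64166259765625), 16.162349700927734)
t 24.85 grasp [ 0.5022 -0.0014  0.2667] op 0.0467 f [ 0.4 -0.3 -0. ]
8 x [0.029, -0.32, 0.027, 0.001, -0.002, -0.002, 0.65]
8 x [0.029, -0.32, 0.147, 0.001, -0.002, -0.002, 0.65]
```

The tray is fully down and matches its starting pose. Now the yellow probe.

>>> move_arm(deltas=[0.029, -0.32, 0.027, 0, 0, 0, 0.65, 0.029, -0.32, 0.027, 0, 0, 0, 0.65, 0.029, -0.32, 0.027, 0, 0, 0, 0.65, 0.029, -0.32, 0.027, 0, 0, 0, 0.65, 0.029, -0.32, 0.027, 0, 0, 0, 0.65, 0.029, -0.32, 0.08, 0, 0, 0, 0.65, 0.029, -0.32, 0.14, 0, 0, 0, 0.65, 0.029, -0.32, 0.147, 0, 0, 0, 0.65, 0.029, -0.32, 0.147, 0, 0, 0, 0.65])

```text
t: 25.98
tool_pos: [0.5405, -0.32, 0.0774]
orientation: [0.328, -3.123, -0.002]
force: [1.0, 0.2, 0.9]
opening: 0.0604
gripper_force: 0.0
```

```bash
python3 - <<'E'
from h import *
im,d,P=cam("wrist"); x,y,h=P[...,0],P[...,1],P[...,2]
m=(np.hypot(x-.5403,y+.32)<.03)&(h>.041)&(h<.0475); print(m.sum(),cv2.minEnclosingCircle(P[m][:,:2].astype(np.float32)*1000),cv2.minAreaRect(P[m][:,:2].astype(np.float32)*1000))
print([ (r["confidence"],P[int(r["uv"][1]),int(r["uv"][0])]) for r in robot.recognise("wrist","probe_yellow")])
plan([(.5403,-.320,.028,1.571+YAW,.65,3)])
E
```

```text
1128 ((540.2720947265625, -320.4674377441406), 15.021404266357422) ((540.2461547851562, -320.39453125), (29.49253273010254, 29.214397430419922), 34.864627838134766)
[(0.64, array([ 0.53405655, -0.32043796,  0.04520284]))]
t 26.07 grasp [ 0.5426 -0.3213  0.1241] op 0.0604 f [-0.1 -0.7  0.4]
3 x [0.002, 0.002, 0.096, -0.003, 0.003, -0.002, 0.65]
```

>>> move_arm(deltas=[0.001, 0, 0.05, 0, 0, 0, 0.65, 0.001, 0, 0.094, 0, 0, 0, 0.65, 0.001, 0, 0.094, 0, 0, 0, 0.65, 0.001, 0, 0.094, 0, 0, 0, 0, 0.001, 0, 0.094, 0, 0, 0, 0, 0.001, 0, 0.094, 0, 0, 0, 0, 0.001, 0, 0.094, 0, 0, 0, 0], squeeze=15)

```text
t: 26.95
tool_pos: [0.5408, -0.3213, -0.0151]
orientation: [-0.328, 3.123, -0.002]
force: [-0.1, 0.0, 6.4]
opening: 0.0298
gripper_force: 15.0
```

```bash
python3 - <<'E'
from h import *
s=robot.read_state(); print(s["opening"],s["gripper_force"])
g=cw(0,62); z=robot.read_state()["tool_pos"][2]+ZO
plan([(*g,.23,1.571+YAW,0,5),(*g,z+.0785+.02,1.571+YAW,0,5),(*g,z+.079,1.571+YAW,0,5)])
E
```

```text
0.0297783228626547 15.001947730779648
t 26.95 grasp [ 0.5408 -0.3213  0.0284] op 0.0298 f [-0.1  0.   6.4]
5 x [-0.03, 0.382, -0.202, -0.001, 0.001, -0.003, 0]
5 x [-0.03, 0.383, -0.099, -0.001, 0.001, -0.003, 0]
5 x [-0.03, 0.383, -0.08, -0.001, 0.001, -0.003, 0]
```

>>> move_arm(deltas=[0, 0, -0.04, 0, 0, 0, 0, 0, 0, -0.1, 0, 0, 0, 0, 0, 0, -0.16, 0, 0, 0, 0, 0, 0.03, -0.202, 0, 0, 0, 0, -0.01, 0.08, -0.202, 0, 0, 0, 0, -0.02, 0.14, -0.202, 0, 0, 0, 0, -0.03, 0.2, -0.202, 0, 0, 0, 0, -0.03, 0.26, -0.202, 0, 0, 0, 0, -0.03, 0.32, -0.202, 0, 0, 0, 0, -0.03, 0.365, -0.202, 0, 0, 0, 0, -0.03, 0.383, -0.202, 0, 0, 0, 0, -0.03, 0.383, -0.202, 0, 0, 0, 0])

```text
t: 28.45
tool_pos: [0.4896, 0.0606, 0.1855]
orientation: [-0.331, 3.124, -0.001]
force: [-0.8, -0.5, -0.3]
opening: 0.0295
gripper_force: 15.0
```

>>> move_arm(deltas=[0, 0, 0.04, 0, 0, 0, 0, 0, 0, 0.08, 0, 0, 0, 0, 0, 0, 0.103, 0, 0, 0, 0, 0, 0, 0.11, 0, 0, 0, 0, 0, 0, 0.11, 0, 0, 0, 0])

```text
t: 29.08
tool_pos: [0.49, 0.0592, 0.0756]
orientation: [0.326, -3.124, 0.0]
force: [0.5, -0.4, -0.2]
opening: 0.0299
gripper_force: 15.0
```

```bash
python3 - <<'E'
from h import *
g=cw(0,62); plan([(*g,.0284+.079,1.571+YAW,0,5)])
im,d,P=cam("wrist"); c,s=np.cos(YAW),np.sin(YAW); save(im,"w6.png")
x,y=P[...,0]-C[0],P[...,1]-C[1]; Q=np.stack([x*c+y*s,-x*s+y*c,P[...,2]],-1)*1000
m=(abs(Q[...,0])<40)&(abs(Q[...,1]-62)<16.5)&(Q[...,2]>84)&(Q[...,2]<145)
for a in range(84,150,8):
    k=m&(Q[...,2]>a)&(Q[...,2]<=a+8)
    if k.sum()>20: print(a,k.sum(),np.round([Q[k][:,0].min(),Q[k][:,0].max(),Q[k][:,1].min(),Q[k][:,1].max()],1))
E
```

```text
t 29.07 grasp [0.49   0.0592 0.1191] op 0.0299 f [ 0.5 -0.4 -0.2]
5 x [-0.0, 0.0, 0.012, -0.0, -0.0, -0.004, 0]
92 262 [-15.9  -2.2  45.6  78.3]
100 310 [-15.7  -2.5  45.6  78.5]
108 336 [-16.   -3.6  45.5  78.5]
116 439 [-16.2  -3.1  45.6  78.5]
124 566 [-16.    7.9  45.5  78.5]
132 2720 [-16.2   9.2  45.5  78.4]
140 400 [-9.6  5.7 45.5 78.4]
```

View pics/w6.png

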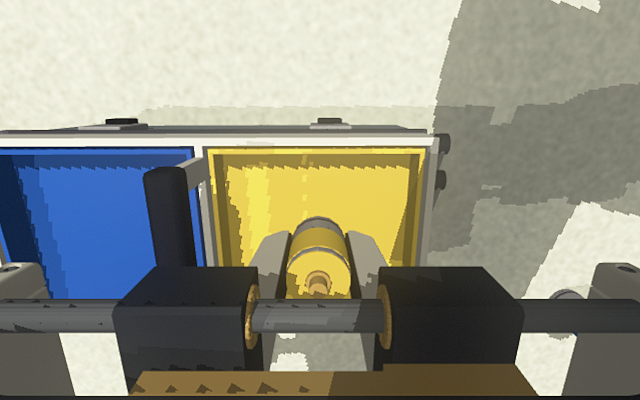

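The yellow probe hangs upright over the middle of the yellow bin at (318,260), 12 mm above its floor. I'll lower it in steps and release.

>>> move_arm(deltas=[0, 0, 0.006, 0, 0, 0, 0, 0, 0, 0.01, 0, 0, 0, 0, 0, 0, 0.012, 0, 0, 0, 0, 0, 0, 0.012, 0, 0, 0, 0, 0, 0, 0.012, 0, 0, 0, 0.45, 0, 0, 0.012, 0, 0, 0, 0.45, 0, 0, 0.012, 0, 0, 0, 0.45, 0, 0, -0.03, 0, 0, 0, 0.45, 0, 0, -0.08, 0, 0, 0, 0.45, 0, 0, -0.13, 0, 0, 0, 0.45, 0, 0, -0.13, 0, 0, 0, 0.45])

```text
t: 30.5
tool_pos: [0.4927, 0.0602, 0.2108]
orientation: [-0.327, 3.116, -0.001]
force: [1.1, -0.0, -0.7]
opening: 0.0417
gripper_force: 0.0
```

```bash
python3 - <<'E'
from h import *
im,d,P=cam("wrist"); c,s=np.cos(YAW),np.sin(YAW)
x,y=P[...,0]-C[0],P[...,1]-C[1]; Q=np.stack([x*c+y*s,-x*s+y*c,P[...,2]],-1)*1000
m=(abs(Q[...,0])<50)&(abs(Q[...,1]-62)<40)&(Q[...,2]>118)&(Q[...,2]<140); print(m.sum(),cv2.minAreaRect(Q[m][:,:2].astype(np.float32)),np.percentile(Q[m][:,2],[5,50,95]))
plan([(.545,.307,.24,1.571+YAW,.65,8),(.545,.307,.12,1.571+YAW,.65,8)])
E
```

```text
888 ((-0.482180118560791, 63.76106262207031), (29.706119537353516, 29.36630630493164), 26.957786560058594) [120.32477938 123.97300712 131.89127366]
t 30.55 grasp [0.4912 0.0602 0.2514] op 0.0418 f [ 0.6  0.3 -0.9]
8 x [-0.104, 0.23, 0.012, -0.001, 0.005, -0.003, 0.65]
8 x [-0.103, 0.23, 0.132, -0.001, 0.005, -0.003, 0.65]
```

Yellow probe upright in its bin, top at 124 mm. Now the blue probe.

>>> move_arm(deltas=[-0.104, 0.23, 0.012, 0, 0.005, 0, 0.65, -0.104, 0.23, 0.012, 0, 0.005, 0, 0.65, -0.104, 0.23, 0.012, 0, 0.005, 0, 0.65, -0.104, 0.23, 0.012, 0, 0.005, 0, 0.65, -0.104, 0.23, 0.06, 0, 0.005, 0, 0.65, -0.104, 0.23, 0.12, 0, 0.005, 0, 0.65, -0.104, 0.23, 0.132, 0, 0.005, 0, 0.65, -0.104, 0.23, 0.132, 0, 0.005, 0, 0.65, -0.104, 0.23, 0.132, 0, 0.005, 0, 0.65])

```text
t: 31.68
tool_pos: [0.5455, 0.3073, 0.0765]
orientation: [0.327, -3.124, -0.001]
force: [0.4, -0.2, 0.4]
opening: 0.0606
gripper_force: 0.0
```

```bash
python3 - <<'E'
from h import *
im,d,P=cam("wrist"); x,y,h=P[...,0],P[...,1],P[...,2]
m=(np.hypot(x-.545,y-.307)<.03)&(h>.041)&(h<.0475); print(m.sum(),cv2.minEnclosingCircle(P[m][:,:2].astype(np.float32)*1000),cv2.minAreaRect(P[m][:,:2].astype(np.float32)*1000),np.median(im[m],0))
plan([(.545,.307,.0285,1.571+YAW,.65,3)])
E
```

```text
1140 ((544.4031982421875, 307.6785583496094), 15.067296028137207) ((544.5022583007812, 307.5285339355469), (29.197860717773438, 29.306608200073242), 84.52245330810547) [ 50.  69. 111.]
t 31.73 grasp [0.5457 0.3074 0.1202] op 0.0602 f [0.2 0.3 0.3]
3 x [0.001, -0.0, 0.092, 0.001, -0.0, -0.003, 0.65]
```

>>> move_arm(deltas=[0.001, 0, 0.05, 0, 0, 0, 0.65, 0.001, 0, 0.092, 0, 0, 0, 0.65, 0.001, 0, 0.092, 0, 0, 0, 0.65, 0.001, 0, 0.092, 0, 0, 0, 0, 0.001, 0, 0.092, 0, 0, 0, 0, 0.001, 0, 0.092, 0, 0, 0, 0, 0.001, 0, 0.092, 0, 0, 0, 0], squeeze=15)

```text
t: 32.6
tool_pos: [0.5427, 0.3067, -0.0177]
orientation: [0.328, -3.121, 0.0]
force: [-0.7, -0.6, 4.6]
opening: 0.0296
gripper_force: 15.0
```

```bash
python3 - <<'E'
from h import *
s=robot.read_state(); print(s["opening"],s["gripper_force"])
g=cw(0,-62); z=s["tool_pos"][2]+ZO
plan([(*g,.25,1.571+YAW,0,5),(*g,z+.09,1.571+YAW,0,5)])
E
```

```text
0.02962049492060502 15.000410377979279
t 32.6 grasp [0.5427 0.3067 0.0258] op 0.0296 f [-0.7 -0.6  4.6]
5 x [0.103, -0.355, -0.224, 0.0, -0.004, -0.002, 0]
5 x [0.103, -0.355, -0.09, 0.0, -0.004, -0.002, 0]
```

>>> move_arm(deltas=[0, 0, -0.04, 0, 0, 0, 0, 0, 0, -0.1, 0, 0, 0, 0, 0, 0, -0.16, 0, 0, 0, 0, 0.01, -0.03, -0.21, 0, 0, 0, 0, 0.03, -0.08, -0.224, 0, 0, 0, 0, 0.05, -0.14, -0.224, 0, 0, 0, 0, 0.065, -0.2, -0.224, 0, 0, 0, 0, 0.08, -0.26, -0.224, 0, 0, 0, 0, 0.095, -0.32, -0.224, 0, 0, 0, 0, 0.103, -0.355, -0.224, 0, 0, 0, 0, 0.103, -0.355, -0.224, 0, 0, 0, 0, 0.103, -0.355, -0.224, 0, 0, 0, 0])

```text
t: 34.1
tool_pos: [0.5162, -0.0615, 0.2058]
orientation: [0.327, -3.119, -0.0]
force: [0.6, 0.3, -0.9]
opening: 0.0295
gripper_force: 15.0
```

>>> move_arm(deltas=[0, 0, 0.04, 0, 0, 0, 0, 0, 0, 0.08, 0, 0, 0, 0, 0, 0, 0.115, 0, 0, 0, 0, 0, 0, 0.132, 0, 0, 0, 0, 0, 0, 0.132, 0, 0, 0, 0])

```text
t: 34.72
tool_pos: [0.5148, -0.061, 0.0731]
orientation: [0.329, -3.117, -0.001]
force: [-0.7, 0.2, -1.3]
opening: 0.0296
gripper_force: 15.0
```

```bash
python3 - <<'E'
from h import *
g=cw(0,-62); plan([(*g,.0258+.079,1.571+YAW,0,5)])
im,d,P=cam("wrist"); c,s=np.cos(YAW),np.sin(YAW)
x,y=P[...,0]-C[0],P[...,1]-C[1]; Q=np.stack([x*c+y*s,-x*s+y*c,P[...,2]],-1)*1000
m=(abs(Q[...,0])<40)&(abs(Q[...,1]+62)<16.5)&(Q[...,2]>84)&(Q[...,2]<145)
for a in range(84,150,8):
    k=m&(Q[...,2]>a)&(Q[...,2]<=a+8)
    if k.sum()>20: print(a,k.sum(),np.round([Q[k][:,0].min(),Q[k][:,0].max(),Q[k][:,1].min(),Q[k][:,1].max()],1))
E
```

```text
t 34.73 grasp [ 0.5148 -0.061   0.1166] op 0.0296 f [-0.7  0.2 -1.3]
5 x [-0.001, -0.001, 0.012, 0.001, -0.007, -0.001, 0]
92 288 [-14.4  -0.1 -78.4 -45.5]
100 333 [-14.3  -1.4 -78.4 -45.5]
108 359 [-14.8  -2.1 -78.5 -45.5]
116 455 [-14.7  -2.  -78.3 -45.5]
124 613 [-14.9   0.4 -78.4 -45.5]
132 2486 [-14.8   7.5 -78.5 -45.5]
140 301 [-10.1   3.3 -78.5 -45.5]
```

>>> move_arm(deltas=[0, 0, 0.006, 0, 0, 0, 0, 0, 0, 0.01, 0, 0, 0, 0, 0, 0, 0.012, 0, 0, 0, 0, 0, 0, 0.012, 0, 0, 0, 0, 0, 0, 0.012, 0, 0, 0, 0.45, 0, 0, 0.012, 0, 0, 0, 0.45, 0, 0, 0.012, 0, 0, 0, 0.45, 0, 0, -0.03, 0, 0, 0, 0.45, 0, 0, -0.08, 0, 0, 0, 0.45, 0, 0, -0.13, 0, 0, 0, 0.45, 0, 0, -0.16, 0, 0, 0, 0.45])

```text
t: 36.15
tool_pos: [0.5174, -0.0622, 0.2373]
orientation: [0.328, -3.123, 0.003]
force: [0.6, -1.1, -1.2]
opening: 0.0419
gripper_force: 0.0
```

```bash
python3 - <<'E'
from h import *
im,d,P=cam("wrist"); save(im,"w7.png"); c,s=np.cos(YAW),np.sin(YAW)
x,y=P[...,0]-C[0],P[...,1]-C[1]; Q=np.stack([x*c+y*s,-x*s+y*c,P[...,2]],-1)*1000
for Y in(62,-62):
    m=(abs(Q[...,0])<50)&(abs(Q[...,1]-Y)<40)&(Q[...,2]>118)&(Q[...,2]<128); print(m.sum(),cv2.minAreaRect(Q[m][:,:2].astype(np.float32)),np.percentile(Q[m][:,2],[5,50,95]))
m=(abs(Q[...,0])<80)&(abs(Q[...,1])<140)&(Q[...,2]>92)&(Q[...,2]<105); print("rim",Q[m].mean(0),cv2.minAreaRect(Q[m][:,:2].astype(np.float32)))
plan([])
E
```

```text
717 ((-0.11501693725585938, 62.85531234741211), (29.890392303466797, 28.936418533325195), 19.205066680908203) [119.98226944 124.029455   125.63573315]
685 ((1.0619335174560547, -61.3695068359375), (29.498737335205078, 28.92099952697754), 43.90352249145508) [120.40258114 123.88523878 125.60516053]
rim [-4.61183321  6.34839295 96.03740439] ((0.34625244140625, 0.556365966796875), (264.10736083984375, 121.5380630493164), 89.80000305175781)
t 36.2 grasp [ 0.5188 -0.0625  0.2846] op 0.0416 f [-0.2 -0.5  2.3]
```

View pics/w7.png

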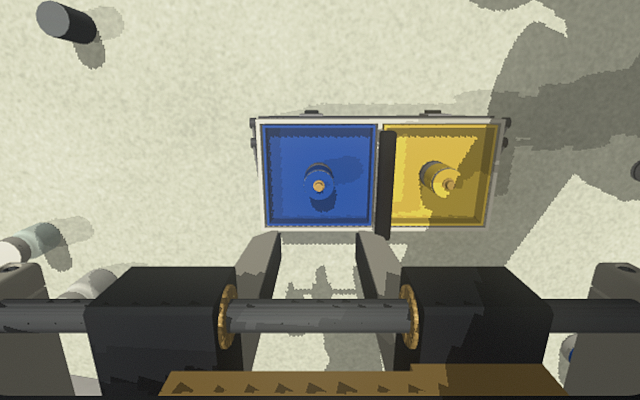

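Both probes stand upright in their own bins, blue at (318,183) and yellow at (442,180). The tray is down and the gripper is clear of everything, so I'm handing in.

```bash
python3 -c "
from plant import robot
print(robot.close_job())"
```

```text
the job is handed in; nothing more can be done
None
```

The ultrasound kit is packed and handed in at about 36 s: brass cylinder and step block seated in the foam, tray fully down, then both probes upright in their own bins; the green probe and grey cylinder were not handled.

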